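Scrub out the coffee server

TASK

Open the steel coffee server fully (pushing its thumb lever down swings the lid up), then take the long brush from its white holder and gently scrub the inside of the server with three full strokes: each time down until the brush reaches the bottom, and up to the mouth before the next. Afterwards stand the brush in its holder again, bristles down, and leave the server standing where it is with its lid fully open to dry, without disturbing the holder, the mug, the jar or the soap bottle.

Things in the scene. Friction and masses are not known exactly. Their poses are not given: they have to be found in the camera images.
- server: steel insulated coffee server, 95 mm across, rim 124 mm high, loose, 0.8 kg. Origin: centre of underside, z up. Inside: straight round liner 59 mm across, its floor 12 mm above the underside. Black handle to its own -y, up to 97 mm from the axis, 14 to 81 mm high; pouring lip at +y. Lid hinge at the rim on the handle's side: a line parallel to x at y = -37 mm, z = 128 mm
- server_mouth (a point): centre of the server's mouth, level with the rim, 124 mm above the underside
- server_floor (a point): centre of the floor inside the server, 12 mm above the underside
- server_lid (a joint): angle of the server's black lid (69 mm across): 0 shut, 1.58 rad fully open, standing upright on the handle's side of the mouth, its top 200 mm above the underside. Stiff hinge: it stays where it is left. Lid and thumb lever are one piece
- server_thumb (a point): steel pad near the end of the thumb lever (moves with the lid): a plate 22 mm wide, 4.5 mm thick, reaching 50 mm from the hinge line, over the handle. Lid shut: it rises outward at 42 degrees; fully open: it falls outward at 48 degrees. Closed fingertips pushed straight down 24 mm outside the hinge line open the lid all the way; they stop about 15 mm below the hinge line
- brush: long bottle brush, 225 mm, about 75 g, round about its z axis, standing head down in the holder. Origin: the very tip of the bristles; z points along the brush to the end of the handle. White springy bristles 62 mm across (tapered at both ends) from 0 to 84 mm, thin wire to 112 mm, green round handle 17 mm thick from 115 to 221 mm. The bristles give way and rub on the server's liner
- brush_grip (a point): point on the axis of the brush's handle to grip, 170 mm from the tip
- holder: white ceramic brush holder, round, 100 mm high, 80 mm across, flared to 100 mm at the mouth, loose, 0.7 kg. Origin: centre of its underside. Inside it is 70 mm across (92 mm at the mouth), narrowing in its lowest 20 mm to a floor 36 mm across, 8 mm above the underside, on which the tip of the brush stands
- mug: blue-grey stoneware mug, 84 mm across, 94 mm high, a bystander. Origin: centre of its underside
- soap_bottle: white washing-up bottle with a green cap, 64 mm across, 231 mm high, a bystander. Origin: centre of its underside
- jam_jar: closed glass jar with red contents and a white lid, 60 mm across, 100 mm high, a bystander. Origin: centre of its underside
Things that resemble listed ones, but are neither listed nor needed, are in the scene too. What is shaped like the brush but purple or red is not meant.

How it is judged (in metres and radians):
On the way, in this order (a step that is already met when the one before it is completed fails the run):
1. the lid is open by at least 1.4 rad (value of joint server_lid above 1.4 rad), for 0.2 s.
2. first stroke: the tip of the brush is inside the server, within 12 mm of its floor (x of brush in the frame of server between -0.025 and 0.025 m and y of brush in the frame of server between -0.025 and 0.025 m and z of brush in the frame of server_floor below 0.012 m), for 0.05 s.
3. after the first stroke the tip of the brush is drawn up over the server's axis, at least 75 mm above its floor (x of brush in the frame of server between -0.025 and 0.025 m and y of brush in the frame of server between -0.025 and 0.025 m and z of brush in the frame of server_floor above 0.075 m), for 0.05 s.
4. second stroke: the tip of the brush is inside the server, within 12 mm of its floor (all of step 2), for 0.05 s.
5. after the second stroke the tip of the brush is drawn up over the server's axis, at least 75 mm above its floor (all of step 3), for 0.05 s.
6. third stroke: the tip of the brush is inside the server, within 12 mm of its floor (all of step 4), for 0.05 s.
At the end, for the whole second after the job is handed in: Lid open by at least 1.4 rad; server and holder upright (0.1 rad) and where they were (40 and 50 mm); the brush at rest in the holder, handle up (0.2 rad), its tip within 20 mm of the holder's axis and less than 20 mm above the holder's underside (value of joint server_lid above 1.4 rad and angle between each of server, holder's own z axis and vertical below 0.1 rad and horizontal distance between brush and holder below 0.02 m and z of brush in the frame of holder below 0.02 m and height (world z) of brush_grip above 0.15 m and angle between brush's own z axis and vertical below 0.2 rad and linear speed of brush below 0.02 m/s and distance of server from where it was at the start of the episode below 0.04 m and distance of holder from where it was at the start of the episode below 0.05 m); the robot touches nothing.
It fails at once if the server is tipped by more than 0.2 rad, lifted or shifted by more than 40 mm (angle between server's own z axis and vertical above 0.2 rad or distance of server from where it was at the start of the episode above 0.04 m).
It fails at once if the brush is forced into the server with more than 30 N (contact force between brush and server above 30 N).
It fails at once if the holder is tipped by more than 0.3 rad or shifted by more than 50 mm (angle between holder's own z axis and vertical above 0.3 rad or distance of holder from where it was at the start of the episode above 0.05 m).
It fails at once if the mug, the jar or the soap bottle is shifted by more than 20 mm or tipped (distance of any of mug, jam_jar, soap_bottle from where it was at the start of the episode above 0.02 m or angle between any of mug, jam_jar, soap_bottle's own z axis and vertical above 0.2 rad).
It also fails if it takes over 72 s, if anything falls off the work surface, if the arm or the gripper's body presses on something with over 40 N, if the wrist force passes 120 N, or if a joint passes its speed limit or range.

ROBOT

A 6-joint arm with a two-finger parallel gripper is mounted at the origin on a cart in front of the work surface, level with it; the furniture and walls round the work are solid. World frame = base frame: x ahead of the robot, y to its left, z up, the work surface at z = 0. Lengths are in m, angles in degrees, forces in N, time in s.
With the tool pointing down it reaches from about 0.25 to 0.725 m from the base axis. Payload 9.7 kg.
Tool frame: the origin (TCP) lies midway between the tips of the shut fingers; the grasp point (between the pads) lies 19 mm behind it; z points along the fingers, y is the line along which they close (so a half turn about z gives the same grasp; the last joint's range is limited). The gripper opens to 85 mm and grips with 20 to 120 N. Pads are 22 mm wide; open, the fingers measure 114 mm over their backs; the gripper's body (76 mm by 85 mm) begins 54 mm behind the grasp point. The pads swing forward as they close: fully open they stand 13 mm farther back than shut.
Start: joints at [76.547, 4.979, 10.078, 95.1, 0, 90], TCP at [0.128, 0.535, 0.231] pointing down, gripper open.
Joint ranges: [-179.16, 179.16], [-48.56, 103.87], [-65.8, 70.77], [-126.05, 130.52], [-82.76, 87.17], [-180, 180]. Speed limits (degrees/s): [127.2, 127.2, 147.25, 180, 180, 180].

INTERFACE

Orientations are given as [roll, pitch, yaw] about the fixed x, y, z axes, in that order (R = Rz(yaw) Ry(pitch) Rx(roll)).
In Python, from workcell import readout, imaging, bot, spotter gives the robot as it stands.
- The arm moves only by the shell command python3 -m jog 'ROWS' [FORCE]. ROWS is JSON, a list of rows, each an object with "rotation": the turn, a rotation vector about the world's x, y, z in degrees, a list of three; "translation": the shift along the world's x, y, z in mm, a list of three; "grip": the finger opening in mm, from 0 to 85.4. In form: [{"rotation": [wx, wy, wz], "translation": [dx, dy, dz], "grip": grip}, ...]. A call has 1 to 20 rows; each row is the pose to reach, as a shift and turn from the pose commanded when the call began; what a row does not reach only later rows make up. A row lasts 1/10 s, in which the tool goes at most 50 mm and 8.59 degrees, less where a joint would pass 70% of its speed; a pose out of reach is approached as far as the arm can. A call with a gripper value outside its range is refused whole. The fingers move at their own pace and stop on an object; FORCE is the grip in N (left out, the last holds). Time passes only in rows, so rows that repeat a pose let the fingers close. It gives the time, the measured TCP pose, the force, the opening and the grip force at its end, in the units of the state.
- readout.get_obs(): the state, without advancing time (a new reading comes with each control period).
- imaging.camera(name): name is "scene" or "side" or "wrist"; returns (picture, depth): 400x640x3 uint8, red, green, blue; 400x640 float32, m along the optical axis (not along the pixel's ray), 0 where there is no reading.
- imaging.camera_info(name): a dict with "vertical_fov" (degrees; the focal length in pixels is half the picture's height over the tangent of half this angle, whatever the lens; pixels are square), "cx", "cy" (the principal point, pixels), "extrinsics" (4x4, takes a point from camera to world coordinates); the wrist camera has in their place "tool_from_camera" (4x4, takes a point from camera to tool coordinates, whose origin is the TCP and whose axes are the flange's). Camera axes: x right, y down, z forward; pixel columns grow to the right and rows downward; lengths in m; the calibration is good to about 2 mm. A picture is of the moment at which its call begins: read the wrist's pose just before it. camera_info takes no time and is no camera call.
- bot.job_done(): hands the job in; it is judged then, once.
Trained networks look in the newest picture that a camera, given by its name, has taken for a name from the list of things; names that differ only in an ending like _2 or _b are one class to them, and where a whole thing is asked for, a point or a joint stands for the part that bears it (a point fixed in the world has none). Each returns a list of dicts, best first, with "confidence" (0 to 1); they miss things now and then, are a little off and sometimes report something else, mostly with a low value. They report only what shows in the picture. A call takes as long as a camera call. They do not tell look-alikes from the thing itself.
- spotter.spot_in(camera, target): "box" ([centre column, centre row, width, height] in pixels, round what is visible of it).
- spotter.mark_of(camera, target): "uv" ([column, row] in pixels: a listed point, or the origin of a listed thing).
The state is a dict: "time": time; "q": joint angles; "qd": joint speeds; "joint_efforts": joint torques, N m; "ee_pos": TCP position; "tcp_rot": TCP orientation; "wrist_force": force on the tool from outside, world axes, zero at the start; "torque": the same for the moment, N m; "opening": finger opening in m; "grasp_force": force on a finger pad.
Only numpy, scipy, OpenCV 4.12 (cv2) and the standard library are available. Lean on these libraries where they do the work, as an engineer would, in place of code of your own. Each camera call takes 0.05 s, during which the arm holds its last target. There are 200 camera calls.

## Working session

There is one attempt and no reset: what is moved stays moved. The work goes in short steps, Python scripts to look and compute and a shell command to move; the robot and the scene stay as the last step left them, time stands still between calls to the robot, and variables do not carry over. Pictures are saved under pics/ and viewed, at most 10 in all, crops included, and the job is handed in when it is done.

```bash
mkdir -p pics; ls
cat > h.py <<'E'
import numpy as np, cv2
from workcell import readout, imaging, bot, spotter
from scipy.spatial.transform import Rotation as R
def info(c):
    i=imaging.camera_info(c); f=200/np.tan(np.radians(i["vertical_fov"])/2)
    return i,f
def cam2world(c):
    i,f=info(c)
    if c!="wrist": return np.array(i["extrinsics"]),f,i["cx"],i["cy"]
    o=readout.get_obs(); T=np.eye(4); T[:3,3]=o["ee_pos"]; T[:3,:3]=R.from_euler("xyz",o["tcp_rot"],degrees=True).as_matrix()
    return T@np.array(i["tool_from_camera"]),f,i["cx"],i["cy"]
def ray(cw,uv):
    T,f,cx,cy=cw; d=T[:3,:3]@np.array([(uv[0]-cx)/f,(uv[1]-cy)/f,1]); return T[:3,3],d
def pt(cw,uv,z): # depth z
    o,d=ray(cw,uv); return o+d*z
def cloud(cw,depth):
    T,f,cx,cy=cw; v,u=np.mgrid[0:depth.shape[0],0:depth.shape[1]]
    p=np.stack([(u-cx)/f*depth,(v-cy)/f*depth,depth],-1)
    return p@T[:3,:3].T+T[:3,3]
def tri(r1,r2):
    (a,d),(b,e)=r1,r2
    s=np.linalg.lstsq(np.stack([d,-e],1),b-a,rcond=None)[0]
    p,q=a+s[0]*d,b+s[1]*e
    return (p+q)/2,np.linalg.norm(p-q)
def dep(D,uv,k=2):
    u,v=int(round(uv[0])),int(round(uv[1])); w=D[max(v-k,0):v+k+1,max(u-k,0):u+k+1]; w=w[w>0]; return np.median(w) if w.size else 0
E
python3 - <<'E'
from h import *
np.set_printoptions(precision=3,suppress=True)
print(readout.get_obs())
for c in ("scene","side","wrist"):
    cw=cam2world(c); im,D=imaging.camera(c); cv2.imwrite(f"pics/{c}0.png",im[:,:,::-1]); np.savez(f"{c}0.npz",im=im,D=D,T=cw[0],k=np.array(cw[1:]))
    print(c,cw[0][:3,3],cw[0][:3,2],cw[1:])
    if c=="wrist": continue
    for t in ("server","server_mouth","server_thumb","brush","brush_grip","holder","mug","soap_bottle","jam_jar"):
        for r in spotter.mark_of(c,t)[:4]:
            z=dep(D,r["uv"]); print(t,r["uv"],round(r["confidence"],2),pt(cw,r["uv"],z) if z else None)
E
```

```text
pics
{'time': 0.0, 'q': array([76.547,  5.012, 10.035, 95.097,  0.001, 89.999]), 'qd': array([-0.05 , -0.028,  0.075,  0.072, -0.045, -0.042]), 'joint_efforts': array([ -0.001, -52.039,  46.481,   0.016,  -0.   ,  -0.   ]), 'ee_pos': array([0.128, 0.535, 0.231]), 'tcp_rot': array([-179.925,   -0.001,  166.548]), 'wrist_force': array([0.334, 0.036, 0.462]), 'torque': array([-0.012, -0.008,  0.008]), 'grasp_force': 0.0, 'opening': 0.08495578774718662}
scene [ 0.11  -0.668  0.893] [ 0.391  0.547 -0.74 ] (np.float64(379.52482064521047), 318.9300242402652, 196.65537632213466)
server [280.3, 175.9] 0.71 [0.515 0.11  0.041]
server [325.9, 197.3] 0.18 [ 0.497 -0.157  0.185]
server_mouth [275.9, 147.9] 0.58 [0.525 0.134 0.136]
server_mouth [279.1, 171.8] 0.21 [0.514 0.113 0.058]
server_thumb [287.8, 150.4] 0.81 [0.565 0.132 0.106]
brush [350.4, 270.4] 0.86 [ 0.474 -0.291  0.037]
brush [322.1, 238.6] 0.83 [ 0.467 -0.178  0.058]
brush [374.3, 227.6] 0.64 [ 0.626 -0.216  0.021]
brush [307.6, 283.9] 0.59 [ 0.363 -0.256  0.037]
brush_grip [326.0, 199.3] 0.97 [ 0.497 -0.156  0.178]
brush_grip [353.
[... 740 characters left out ...]
 [0.524 0.183 0.141]
brush [301.5, 223.7] 0.35 [0.522 0.084 0.154]
brush_grip [289.6, 175.9] 0.82 [ 0.637 -0.192  0.175]
brush_grip [331.9, 181.9] 0.62 [ 0.511 -0.274  0.131]
brush_grip [371.7, 179.6] 0.56 [ 0.372 -0.232  0.168]
brush_grip [288.0, 245.2] 0.55 [0.531 0.183 0.144]
holder [326.7, 231.1] 0.81 [ 0.495 -0.112  0.028]
mug [359.4, 262.7] 0.83 [0.368 0.039 0.024]
soap_bottle [300.5, 223.7] 0.71 [0.525 0.084 0.153]
soap_bottle [287.8, 203.4] 0.57 [ 0.646 -0.19   0.075]
jam_jar [251.3, 254.2] 0.72 [0.688 0.053 0.016]
jam_jar [330.3, 233.5] 0.28 [ 0.484 -0.115  0.019]
wrist [0.064 0.55  0.374] [ 0.253 -0.06  -0.966] (np.float64(312.14686955009876), 326.3826903444558, 198.33116263825343)
```

Run:
```python
import cv2
for c,(x,y,w,h) in {"scene":(220,110,240,200),"side":(210,130,210,190)}.items():
    i=cv2.imread(f"pics/{c}0.png")[y:y+h,x:x+w]; cv2.imwrite(f"pics/{c}0c.png",cv2.resize(i,None,fx=3,fy=3,interpolation=cv2.INTER_CUBIC))
```

```text
(no output)
```

View pics/scene0c.png

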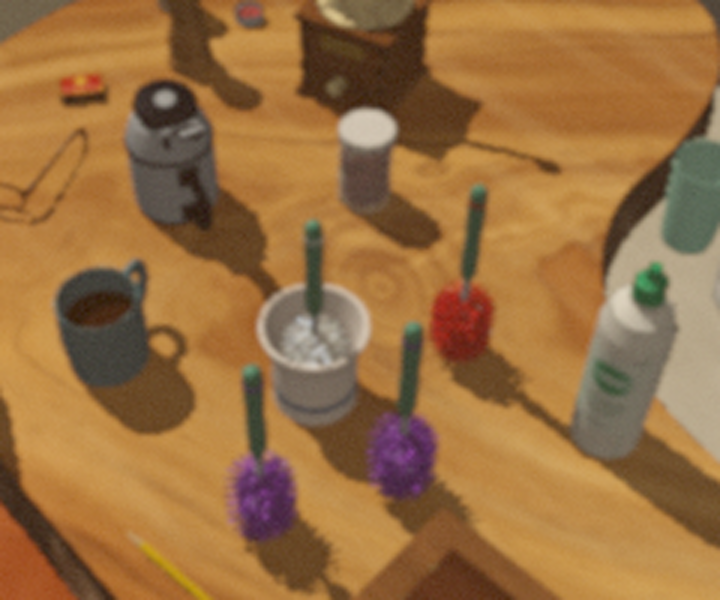

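View pics/side0c.png

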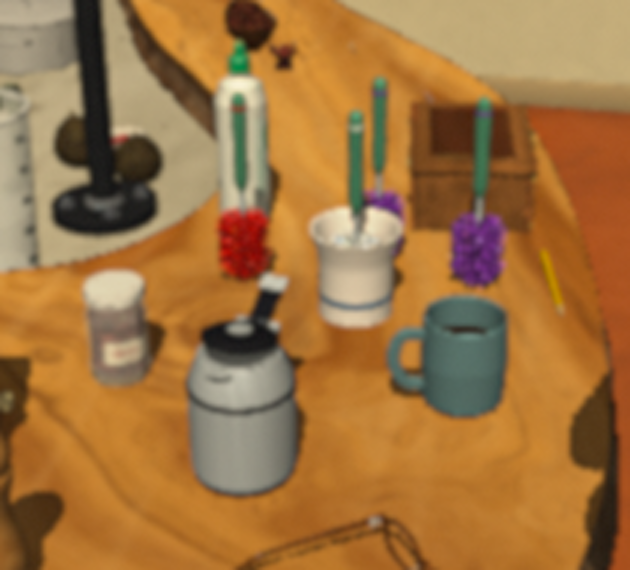

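The wanted brush is the white-bristled one in the holder: scene crop (313,260), full (324,197). The look-alikes are purple at (305,245), purple at (353,235) and red at (378,187), all standing free without a holder. The server's handle points towards -y, and its thumb pad is at side (302,224).

Run:
```python
from h import *
from scipy.optimize import least_squares
np.set_printoptions(precision=4,suppress=True)
S={}
for c in ("scene","side"):
    z=np.load(c+"0.npz"); cw=(z["T"],*z["k"]); P=cloud(cw,z["D"]); S[c]=(cw,P,z["im"].astype(int),z["D"])
def circ(p,r,g):
    return least_squares(lambda c:np.hypot(*(p[:,:2]-c).T)-r,g,loss="soft_l1",f_scale=.003).x
def sel(c,g,rad,lo,hi):
    _,P,im,D=S[c]; m=(D>0)&(np.hypot(P[...,0]-g[0],P[...,1]-g[1])<rad)&(P[...,2]>lo)&(P[...,2]<hi); return P[m],im[m]
for c in S:
    # table height
    _,P,im,D=S[c]; m=(D>0)&(abs(P[...,2])<.02)&(P[...,0]<.7)&(P[...,0]>.3)&(abs(P[...,1])<.3); print(c,"table z",np.median(P[m][:,2]))
    p,i=sel(c,(.525,.15),.07,.015,.085); lum=i.sum(1)
    q=p[lum>200]; print("server axis",circ(q,.0475,[.525,.15]),len(q))
    p,i=sel(c,(.525,.15),.12,.13,.25); print("above rim: n",len(p),"med",np.median(p,0),"top",np.percentile(p[:,2],[50,90,99]))
    hi=p[(p[:,2]>.14)]; print("  z>.14",np.median(hi,0),len(hi)); hi=p[(p[:,2]>.15)]; print("  z>.15",np.median(hi,0),len(hi))
    p,i=sel(c,(.485,-.17),.07,.015,.06); print("holder",circ(p,.04,[.485,-.17]),len(p))
    _,P,im,D=S[c]; g=(im[...,1]>im[...,0]*1.15)&(D>0)&(P[...,2]>.11)&(P[...,2]<.24)&(np.hypot(P[...,0]-.49,P[...,1]+.165)<.05)
    p=P[g]; print("handle n",len(p),p[:,2].min(),p[:,2].max())
    for a,b in((.12,.15),(.15,.18),(.18,.21),(.21,.24)):
        k=p[(p[:,2]>a)&(p[:,2]<b)]
        if len(k): print("  ",np.median(k,0),len(k))
    o=S[c][0][0][:3,3]; print("cam",o)
# triangulate networks
r=lambda c,uv:ray(S[c][0],uv)
print("grip",tri(r("scene",(326,199.3)),r("side",(331.9-2,181.9))))
print("mouth",tri(r("scene",(275.9,147.9)),r("side",(286.9,245.9))))
print("thumb",tri(r("scene",(287.8,150.4)),r("side",(299.9,222))))
print("brushtop",tri(r("scene",(220+312/3,110+228/3)),r("side",(210+356/3,130+117/3))))
```

```text
scene table z -0.0002301423949839232
server axis [0.5319 0.1557] 342
above rim: n 341 med [0.5273 0.1455 0.1395] top [0.1395 0.1454 0.1551]
  z>.14 [0.5283 0.1597 0.1429] 158
  z>.15 [0.5195 0.0802 0.1534] 20
holder [ 0.4942 -0.1504] 328
handle n 29 0.13321641469436396 0.23342431078176762
   [ 0.4894 -0.1578  0.1405] 4
   [ 0.4906 -0.1564  0.1743] 6
   [ 0.4903 -0.1576  0.1953] 7
   [ 0.4917 -0.1547  0.2276] 12
cam [ 0.1102 -0.6677  0.8933]
side table z 0.0003120838579605545
server axis [0.5352 0.154 ] 787
above rim: n 386 med [0.5278 0.1529 0.142 ] top [0.142  0.1486 0.1555]
  z>.14 [0.5297 0.1611 0.1437] 250
  z>.15 [0.5225 0.0845 0.1533] 34
holder [ 0.4975 -0.1517] 295
handle n 95 0.12268396690206496 0.23194465524732943
   [ 0.497  -0.1442  0.1374] 28
   [ 0.4976 -0.1445  0.167 ] 27
   [ 0.4977 -0.1435  0.1956] 25
   [ 0.4987 -0.1451  0.2247] 15
cam [0.2446 1.0657 0.6958]
grip (array([ 0.4951, -0.1582,  0.1798]), np.float64(0.001104755691767974))
mouth (array([0.5393, 0.1533, 0.1203]), np.float64(0.00934510655082911))
thumb (array([0.5313, 0.0789, 0.1574]), np.float64(0.007303052772861825))
brushtop (array([ 0.496 , -0.1515,  0.2242]), np.float64(0.003075777292552307))
```

```bash
python3 -m jog '[{"rotation":[0,0,0],"translation":[40,-40,20],"grip":0},{"rotation":[0,0,0],"translation":[75,-80,40],"grip":0},{"rotation":[0,0,0],"translation":[110,-115,60],"grip":0},{"rotation":[0,0,0],"translation":[145,-150,70],"grip":0},{"rotation":[0,0,0],"translation":[180,-185,70],"grip":0},{"rotation":[0,0,0],"translation":[210,-220,70],"grip":0},{"rotation":[0,0,0],"translation":[245,-255,70],"grip":0},{"rotation":[0,0,0],"translation":[275,-290,70],"grip":0},{"rotation":[0,0,0],"translation":[310,-325,70],"grip":0},{"rotation":[0,0,0],"translation":[340,-360,70],"grip":0},{"rotation":[0,0,0],"translation":[370,-395,70],"grip":0},{"rotation":[0,0,0],"translation":[390,-425,70],"grip":0},{"rotation":[0,0,0],"translation":[390,-425,70],"grip":0},{"rotation":[0,0,0],"translation":[390,-425,70],"grip":0},{"rotation":[0,0,0],"translation":[390,-425,70],"grip":0}]' 30
python3 - <<'E'
from h import *
np.set_printoptions(precision=4,suppress=True)
cw=cam2world("wrist"); im,D=imaging.camera("wrist"); cv2.imwrite("pics/wrist1.png",im[:,:,::-1]); np.savez("wrist1.npz",im=im,D=D,T=cw[0],k=np.array(cw[1:]))
for t in("server_mouth","server_thumb","server"):
    for r in spotter.mark_of("wrist",t)[:2]: z=dep(D,r["uv"]); print(t,r["uv"],r["confidence"],pt(cw,r["uv"],z))
P=cloud(cw,D); m=(D>0)&(np.hypot(P[...,0]-.53,P[...,1]-.15)<.12)
for a,b in((.147,.17),(.15,.17),(.154,.17)):
    k=P[m&(P[...,2]>a)&(P[...,2]<b)]; print(a,len(k),np.median(k,0),k.min(0),k.max(0))
E
```

```text
time: 2.55
ee_pos: [0.5176, 0.1104, 0.3014]
tcp_rot: [180.0, -0.0, 166.6]
wrist_force: [0.4, 0.0, 0.4]
opening: 0.0002
grasp_force: 0.0
server_mouth [369.9, 185.1] 0.77 [0.5296 0.1515 0.1439]
server_mouth [43.5, 236.2] 0.38 [ 0.4974 -0.1434  0.185 ]
server_thumb [298.8, 198.7] 0.91 [0.5242 0.0814 0.1543]
server [356.6, 164.4] 0.98 [0.5077 0.1435 0.1367]
0.147 398 [0.523  0.0836 0.1535] [0.5112 0.0741 0.1471] [0.5449 0.1761 0.1574]
0.15 340 [0.5226 0.0825 0.154 ] [0.5112 0.0741 0.15  ] [0.5355 0.0904 0.1574]
0.154 168 [0.5223 0.0797 0.1553] [0.5112 0.0745 0.154 ] [0.5342 0.085  0.1574]
```

View pics/wrist1.png

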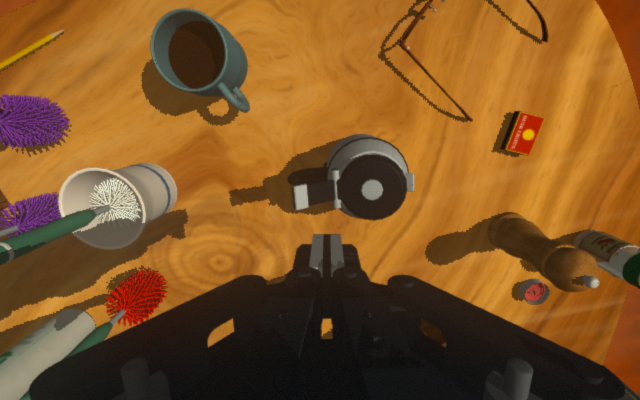

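The wrist view shows the lid knob at (372,190) and the steel thumb pad at (301,197), so the handle points along about (-0.11,-0.99). I'll turn the gripper so its narrow side faces the lid, and lean the body outward to keep clear of the opening lid.

```bash
python3 -m jog '[{"rotation":[0,0,-8.5],"translation":[2,-4,-10],"grip":0},{"rotation":[0,0,-17],"translation":[4,-8,-20],"grip":0},{"rotation":[0,0,-25.5],"translation":[6,-12,-30],"grip":0},{"rotation":[0,0,-34],"translation":[6,-17,-40],"grip":0},{"rotation":[0,0,-42.5],"translation":[6,-17,-50],"grip":0},{"rotation":[0,0,-51],"translation":[6,-17,-50],"grip":0},{"rotation":[0,0,-59.5],"translation":[6,-17,-50],"grip":0},{"rotation":[0,0,-68],"translation":[6,-17,-50],"grip":0},{"rotation":[0,0,-76],"translation":[6,-17,-50],"grip":0},{"rotation":[0,0,-83],"translation":[6,-17,-50],"grip":0},{"rotation":[0,0,-83],"translation":[6,-17,-50],"grip":0}]' && python3 -m jog '[{"rotation":[7.5,-0.8,0],"translation":[0,0,-20],"grip":0},{"rotation":[15,-1.7,0],"translation":[0,0,-40],"grip":0},{"rotation":[22.5,-2.5,0],"translation":[0,0,-60],"grip":0},{"rotation":[29.8,-3.3,0],"translation":[0,0,-75],"grip":0},{"rotation":[29.8,-3.3,0],"translation":[0,0,-75],"grip":0},{"rotation":[29.8,-3.3,0],"translation":[0,0,-75],"grip":0}]'
```

```text
time: 3.85
ee_pos: [0.5237, 0.0935, 0.2515]
tcp_rot: [180.0, -0.0, 83.5]
wrist_force: [-0.0, 0.0, -0.8]
opening: -0.0003
grasp_force: 0.0
time: 4.45
ee_pos: [0.5238, 0.0924, 0.1764]
tcp_rot: [-180.0, -29.8, 83.6]
wrist_force: [-0.6, 0.3, 0.8]
opening: -0.0001
grasp_force: 0.0
```

```bash
J='python3 -m jog'; python3 -m jog '[{"rotation":[0,0,0],"translation":[0,1,-8],"grip":0},{"rotation":[0,0,0],"translation":[0,1,-14],"grip":0},{"rotation":[0,0,0],"translation":[0,1,-19],"grip":0},{"rotation":[0,0,0],"translation":[0,1,-24],"grip":0},{"rotation":[0,0,0],"translation":[0,1,-28],"grip":0}]' ; python3 -m jog '[{"rotation":[0,0,0],"translation":[0,0,-4],"grip":0},{"rotation":[0,0,0],"translation":[0,0,-8],"grip":0},{"rotation":[0,0,0],"translation":[0,0,-12],"grip":0},{"rotation":[0,0,0],"translation":[0,0,-16],"grip":0},{"rotation":[0,0,0],"translation":[0,0,-20],"grip":0}]'; python3 -m jog '[{"rotation":[0,0,0],"translation":[0,0,-3],"grip":0},{"rotation":[0,0,0],"translation":[0,0,-6],"grip":0},{"rotation":[0,0,0],"translation":[0,0,-9],"grip":0}]'
```

```text
time: 4.95
ee_pos: [0.524, 0.0942, 0.1481]
tcp_rot: [-179.9, -30.0, 83.6]
wrist_force: [-0.0, -0.6, 1.3]
opening: -0.0003
grasp_force: 0.8
time: 5.45
ee_pos: [0.524, 0.0938, 0.1279]
tcp_rot: [-179.9, -30.0, 83.5]
wrist_force: [1.0, -0.6, 1.2]
opening: -0.0001
grasp_force: 0.8
time: 5.75
ee_pos: [0.5239, 0.094, 0.1191]
tcp_rot: [-179.9, -30.0, 83.5]
wrist_force: [0.1, -0.2, 1.7]
opening: -0.0001
grasp_force: 0.7
```

Run:
```python
from h import *
np.set_printoptions(precision=4,suppress=True)
im,D=imaging.camera("side"); np.savez("side2.npz",im=im,D=D)
cv2.imwrite("pics/side2.png",cv2.resize(im[150:320,210:410,::-1],None,fx=3,fy=3,interpolation=cv2.INTER_CUBIC))
```

```text
(no output)
```

View pics/side2.png

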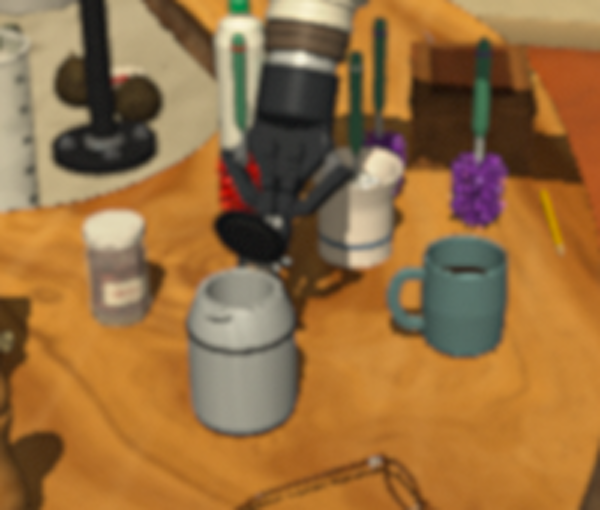

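The lid is well up in the side view (crop (252,235)), and the server hasn't moved. I'll push on in small steps until the stop.

```bash
for k in 1 2 3; do :; done; python3 -m jog '[{"rotation":[0,0,0],"translation":[0,0,-2],"grip":0},{"rotation":[0,0,0],"translation":[0,0,-4],"grip":0}]'; python3 -m jog '[{"rotation":[0,0,0],"translation":[0,0,-2],"grip":0},{"rotation":[0,0,0],"translation":[0,0,-4],"grip":0}]';  python3 -m jog '[{"rotation":[0,0,0],"translation":[0,0,-2],"grip":0}]'
python3 - <<'E'
from h import *
np.set_printoptions(precision=4,suppress=True)
cw=cam2world("side"); im,D=imaging.camera("side"); P=cloud(cw,D)
m=(D>0)&(np.hypot(P[...,0]-.527,P[...,1]-.117)<.05)&(P[...,2]>.142)&(im.sum(2)<150)&(P[...,1]>.085)
p=P[m]; print(len(p),p.min(0),p.max(0))
# face plane fit: y vs z, x
A=np.c_[p[:,0],p[:,2],np.ones(len(p))]; s=np.linalg.lstsq(A,p[:,1],rcond=None)[0]; print("dy/dz",s[1],"angle from vertical",np.degrees(np.arctan(s[1])))
E
```

```text
time: 6.0
ee_pos: [0.524, 0.094, 0.1153]
tcp_rot: [-179.9, -30.0, 83.5]
wrist_force: [-0.1, 0.6, 3.0]
opening: 0.0003
grasp_force: 1.0
time: 6.2
ee_pos: [0.5241, 0.0939, 0.1113]
tcp_rot: [-179.9, -30.0, 83.5]
wrist_force: [0.5, -0.6, 2.3]
opening: -0.0002
grasp_force: 0.9
time: 6.3
ee_pos: [0.524, 0.0938, 0.1092]
tcp_rot: [-179.9, -30.0, 83.5]
wrist_force: [-0.4, 0.0, 2.1]
opening: -0.0001
grasp_force: 0.8
397 [0.4927 0.0862 0.1421] [0.5617 0.1329 0.1999]
dy/dz -0.0013744408949529774 angle from vertical -0.07874961288270402
```

```bash
python3 -m jog '[{"rotation":[0,0,0],"translation":[0,0,-2],"grip":0}]';  python3 -m jog '[{"rotation":[0,0,0],"translation":[0,0,-2],"grip":0}]'
python3 - <<'E'
from h import *
np.set_printoptions(precision=4,suppress=True)
cw=cam2world("side"); im,D=imaging.camera("side"); P=cloud(cw,D)
m=(D>0)&(np.hypot(P[...,0]-.527,P[...,1]-.117)<.05)&(P[...,2]>.142)&(im.sum(2)<150)&(P[...,1]>.085)
p=P[m]
for a in (.145,.155,.165,.175,.185,.195):
    k=p[abs(p[:,2]-a)<.005]; print(a,len(k),np.median(k,0)if len(k) else 0)
E
```

```text
time: 6.45
ee_pos: [0.524, 0.0939, 0.1073]
tcp_rot: [-179.9, -30.0, 83.5]
wrist_force: [0.1, -1.1, 3.5]
opening: 0.0005
grasp_force: 1.7
time: 6.55
ee_pos: [0.5244, 0.094, 0.1066]
tcp_rot: [180.0, -30.1, 83.6]
wrist_force: [-7.5, -6.1, 21.5]
opening: 0.0
grasp_force: 10.0
0.145 42 [0.5253 0.1251 0.1466]
0.155 76 [0.5261 0.1242 0.1554]
0.165 77 [0.5254 0.1243 0.1653]
0.175 79 [0.5242 0.1242 0.175 ]
0.185 82 [0.5282 0.1231 0.1852]
0.195 50 [0.5289 0.1199 0.1943]
```

The lid is at its stop: the force jumped and its face is vertical. Next I back off along the tool axis, straighten the tool and go to the brush.

```bash
python3 -m jog '[{"rotation":[0,0,0],"translation":[-1,-10,17],"grip":0},{"rotation":[0,0,0],"translation":[-3,-25,43],"grip":0},{"rotation":[0,0,0],"translation":[-4,-40,70],"grip":20},{"rotation":[-7.5,0.8,0],"translation":[-8,-60,110],"grip":50},{"rotation":[-15,1.7,0],"translation":[-12,-80,150],"grip":60},{"rotation":[-22.5,2.5,0],"translation":[-16,-110,185],"grip":60},{"rotation":[-29.9,3.3,0],"translation":[-20,-140,205],"grip":60},{"rotation":[-29.9,3.3,0],"translation":[-24,-170,205],"grip":60},{"rotation":[-29.9,3.3,0],"translation":[-27,-194,205],"grip":60},{"rotation":[-29.9,3.3,0],"translation":[-27,-194,205],"grip":60},{"rotation":[-29.9,3.3,0],"translation":[-27,-194,205],"grip":60}]'
cat > look.py <<'E'
import sys
from h import *
np.set_printoptions(precision=4,suppress=True)
n=sys.argv[1]
cw=cam2world("wrist"); im,D=imaging.camera("wrist"); cv2.imwrite(f"pics/{n}.png",im[:,:,::-1]); np.savez(f"{n}.npz",im=im,D=D,T=cw[0],k=np.array(cw[1:]))
for t in sys.argv[2:]:
    for r in spotter.mark_of("wrist",t)[:3]: z=dep(D,r["uv"]); print(t,np.array(r["uv"]),round(r["confidence"],2),pt(cw,r["uv"],z) if z else "")
E
python3 look.py wrist3 brush_grip holder brush
```

```text
time: 7.7
ee_pos: [0.4969, -0.1002, 0.3099]
tcp_rot: [-180.0, 0.1, 83.5]
wrist_force: [-0.5, -0.3, -0.9]
opening: 0.0601
grasp_force: 0.0
brush_grip [331.3 244.2] 0.81 [ 0.4965 -0.1432  0.2035]
brush_grip [345.6 348. ] 0.73 [ 0.503  -0.09    0.3891]
brush_grip [479.4 266.1] 0.68 [ 0.6337 -0.191   0.182 ]
holder [330.5 194.5] 0.8 [ 0.4988 -0.1306  0.0813]
brush [329.5 196.6] 0.75 [ 0.4973 -0.1328  0.0827]
brush [262.1 258.8] 0.72 [ 0.4676 -0.0962  0.32  ]
brush [427.6 210.7] 0.68 [ 0.6252 -0.175   0.053 ]
```

View pics/wrist3.png

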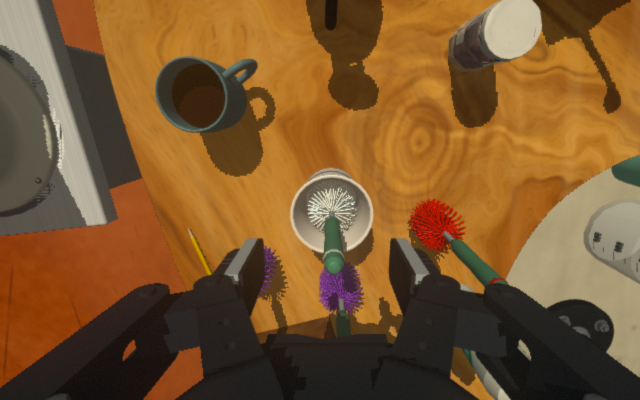

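The wrist view shows the green handle from (332,215) to (333,265) above white bristles in the white holder (rim centre about (332,213)). This is the right brush. Next I fit its axis and the holder rim.

```bash
cat > fitb.py <<'E'
import sys
from h import *
from scipy.optimize import least_squares
np.set_printoptions(precision=4,suppress=True)
z=np.load(sys.argv[1]+".npz"); cw=(z["T"],*z["k"]); P=cloud(cw,z["D"]); D=z["D"]; im=z["im"].astype(int)
o=cw[0][:3,3]
m=(D>0)&(im[...,1]>im[...,0]*1.2)&(np.hypot(P[...,0]-.497,P[...,1]+.15)<.05)&(P[...,2]>.12)&(P[...,2]<.25)
p=P[m]; print("handle pts",len(p),"top z",np.percentile(p[:,2],99))
def res(a,r=.0085): # axis x=a0+a1(z-.18), y=a2+a3(z-.18)
    h=p[:,2]-.18; return np.hypot(p[:,0]-a[0]-a[1]*h,p[:,1]-a[2]-a[3]*h)-r
s=least_squares(res,[.497,0,-.155,0],loss="soft_l1",f_scale=.002).x
print("axis at .18:",s[[0,2]],"slope",s[[1,3]],"at .008",s[0]-.172*s[1],s[2]-.172*s[3])
# holder rim
m=(D>0)&(P[...,2]>.093)&(P[...,2]<.106)&(im.min(2)>110)&(np.hypot(P[...,0]-.497,P[...,1]+.15)<.065)&(np.hypot(P[...,0]-.497,P[...,1]+.15)>.038)
q=P[m]; print("rim",len(q),np.median(q[:,2]),least_squares(lambda c:np.hypot(q[:,0]-c[0],q[:,1]-c[1])-.048,[.497,-.15],loss="soft_l1",f_scale=.002).x, least_squares(lambda c:np.hypot(q[:,0]-c[0],q[:,1]-c[1])-c[2],[.497,-.15,.048],loss="soft_l1",f_scale=.002).x)
E
python3 fitb.py wrist3
```

```text
handle pts 758 top z 0.23264674561518967
axis at .18: [ 0.4972 -0.1521] slope [-0.0091 -0.0226] at .008 0.4987502809925332 -0.1482284878035667
rim 903 0.0997469389260503 [ 0.4971 -0.1501] [ 0.4971 -0.1502  0.0469]
```

```bash
python3 -m jog '[{"rotation":[0,0,0],"translation":[0,-30,0],"grip":60},{"rotation":[0,0,0],"translation":[0,-52,-10],"grip":60},{"rotation":[0,0,0],"translation":[0,-52,-50],"grip":60},{"rotation":[0,0,0],"translation":[0,-52,-90],"grip":60},{"rotation":[0,0,0],"translation":[0,-52,-125],"grip":60},{"rotation":[0,0,0],"translation":[0,-52,-142],"grip":60},{"rotation":[0,0,0],"translation":[0,-52,-142],"grip":60},{"rotation":[0,0,0],"translation":[0,-52,-142],"grip":30},{"rotation":[0,0,0],"translation":[0,-52,-142],"grip":10},{"rotation":[0,0,0],"translation":[0,-52,-142],"grip":5},{"rotation":[0,0,0],"translation":[0,-52,-142],"grip":5},{"rotation":[0,0,0],"translation":[0,-52,-142],"grip":5},{"rotation":[0,0,0],"translation":[0,-52,-142],"grip":5},{"rotation":[0,0,0],"translation":[0,-52,-142],"grip":5}]' 60
```

```text
time: 9.3
ee_pos: [0.4971, -0.1522, 0.1685]
tcp_rot: [180.0, 0.1, 83.5]
wrist_force: [0.8, -0.3, -0.1]
opening: 0.0153
grasp_force: 58.4
```

```bash
python3 -m jog '[{"rotation":[0,0,0],"translation":[0,0,20],"grip":5},{"rotation":[0,0,0],"translation":[0,0,50],"grip":5},{"rotation":[0,0,0],"translation":[0,0,90],"grip":5},{"rotation":[0,0,0],"translation":[0,0,130],"grip":5},{"rotation":[0,0,0],"translation":[0,0,170],"grip":5},{"rotation":[0,0,0],"translation":[0,10,205],"grip":5},{"rotation":[0,0,0],"translation":[5,45,225],"grip":5},{"rotation":[0,0,0],"translation":[10,85,225],"grip":5},{"rotation":[0,0,0],"translation":[14,125,225],"grip":5},{"rotation":[0,0,0],"translation":[19,165,225],"grip":5},{"rotation":[0,0,0],"translation":[23,205,225],"grip":5},{"rotation":[0,0,0],"translation":[28,245,225],"grip":5},{"rotation":[0,0,0],"translation":[32,280,225],"grip":5},{"rotation":[0,0,0],"translation":[34,303,225],"grip":5},{"rotation":[0,0,0],"translation":[34,303,225],"grip":5},{"rotation":[0,0,0],"translation":[34,303,225],"grip":5},{"rotation":[0,0,0],"translation":[34,303,225],"grip":5}]'
cat > meas.py <<'E'
from h import *
from scipy.optimize import least_squares
np.set_printoptions(precision=4,suppress=True)
def circ(p,r,g): return least_squares(lambda c:np.hypot(*(p[:,:2]-c).T)-r,g,loss="soft_l1",f_scale=.003).x
for c in("scene","side"):
    cw=cam2world(c); im,D=imaging.camera(c); P=cloud(cw,D); L=im.astype(int); np.savez(c+"4.npz",im=im,D=D)
    cv2.imwrite(f"pics/{c}4.png",cv2.resize(im[60:280,190:430,::-1],None,fx=3,fy=3,interpolation=cv2.INTER_CUBIC))
    r=np.hypot(P[...,0]-.531,P[...,1]-.154)
    q=P[(D>0)&(r<.07)&(P[...,2]>.015)&(P[...,2]<.085)&(L.sum(2)>200)]; print(c,"server body",circ(q,.0475,[.531,.154]),len(q))
    b=(D>0)&(r<.06)&(P[...,2]>.205)&(P[...,2]<.33)&(L.min(2)>70)&(L.max(2)-L.min(2)<50); p=P[b]; print(" bristles",len(p),p[:,2].min(),p[:,2].max(),np.percentile(p[:,2],[1,99]))
    d=np.array([.531,.154])-cw[0][:2,3]; d/=np.linalg.norm(d); n=np.array([-d[1],d[0]])
    for a in(.225,.24,.26,.28,.30):
        k=p[abs(p[:,2]-a)<.008]; t=(k[:,:2]-[.531,.154])@n
        if len(t)>5: print("  z",a,"lateral mid of silhouette",(np.percentile(t,3)+np.percentile(t,97))/2,"width",np.ptp(t),"dir",n, len(t))
    g=(D>0)&(r<.06)&(P[...,2]>.32)&(P[...,2]<.46)&(L[...,1]>L[...,0]*1.2); p=P[g]; t=(p[:,:2]-[.531,.154])@n; print("  handle lateral",len(t),np.median(t) if len(t) else 0)
E
python3 meas.py
```

```text
time: 11.0
ee_pos: [0.5309, 0.1501, 0.3934]
tcp_rot: [180.0, 0.1, 83.5]
wrist_force: [-0.1, 0.1, -1.1]
opening: 0.0157
grasp_force: 58.6
scene server body [0.532  0.1556] 346
 bristles 462 0.23233726551230072 0.3298841177652754 [0.2379 0.3239]
  z 0.24 lateral mid of silhouette 0.004313536266306472 width 0.038680180033018534 dir [-0.8901  0.4558] 37
  z 0.26 lateral mid of silhouette 0.0020516529626903503 width 0.057803008023884675 dir [-0.8901  0.4558] 84
  z 0.28 lateral mid of silhouette 0.0022624721783918236 width 0.060892266607212794 dir [-0.8901  0.4558] 89
  z 0.3 lateral mid of silhouette 0.003950867658545949 width 0.05731803633300438 dir [-0.8901  0.4558] 129
  handle lateral 132 -0.001119557233854191
side server body [0.5353 0.154 ] 789
 bristles 662 0.23196156327826722 0.32991849885216235 [0.2353 0.3236]
  z 0.24 lateral mid of silhouette -0.0018362097566801917 width 0.041377341840982275 dir [0.954  0.2997] 55
  z 0.26 lateral mid of silhouette 0.0009927989178529564 width 0.05710603097611808 dir [0.954  0.2997] 141
  z 0.28 lateral mid of silhouette 0.0005193912949881616 width 0.05863500762403104 dir [0.954  0.2997] 144
  z 0.3 lateral mid of silhouette 0.0011741820897031175 width 0.05565057152607607 dir [0.954  0.2997] 152
  handle lateral 259 0.0015739227086856284
```

Run:
```python
from h import *
from scipy.optimize import least_squares
np.set_printoptions(precision=4,suppress=True)
for c in("scene","side"):
    z=np.load(c+"4.npz"); D=z["D"]; P=cloud(cam2world(c),D); r=np.hypot(P[...,0]-.532,P[...,1]-.156)
    for lo,hi in((.112,.118),(.118,.128)):
        q=P[(D>0)&(r<.048)&(r>.02)&(P[...,2]>lo)&(P[...,2]<hi)&(P[...,1]>.128)]; f=least_squares(lambda c:np.hypot(q[:,0]-c[0],q[:,1]-c[1])-c[2],[.532,.156,.032],loss="soft_l1",f_scale=.002).x
        a=np.degrees(np.arctan2(q[:,1]-.156,q[:,0]-.532)); print(c,lo,len(q),f,np.histogram(a,6,(-180,180))[0])
    for a in (.04,.08,.1): # silhouette: lateral mid of body
        cw=cam2world(c); d=np.array([.532,.156])-cw[0][:2,3]; d/=np.linalg.norm(d); n=np.array([-d[1],d[0]])
        q=P[(D>0)&(r<.075)&(abs(P[...,2]-a)<.006)]; t=(q[:,:2]-[.532,.156])@n; print("  sil",a,np.percentile(t,2),np.percentile(t,98))
```

```text
scene 0.112 23 [0.531  0.1519 0.0377] [17  0  3  0  0  3]
scene 0.118 55 [0.5326 0.1547 0.0347] [25  0  2  0  7 21]
  sil 0.04 -0.04442199230318236 0.04288310915564678
  sil 0.08 -0.0434441349523596 0.04311494412701133
  sil 0.1 -0.042909560579592054 0.04281818119364516
side 0.112 106 [0.5335 0.1603 0.0345] [10  2 19 15 31 29]
side 0.118 186 [0.5344 0.1582 0.033 ] [23  3 30 31 60 39]
  sil 0.04 -0.04197075381497742 0.04695194062084958
  sil 0.08 -0.042720229810803825 0.0475460117270999
  sil 0.1 -0.040730956343466254 0.04681917185120305
```

View pics/side4.png

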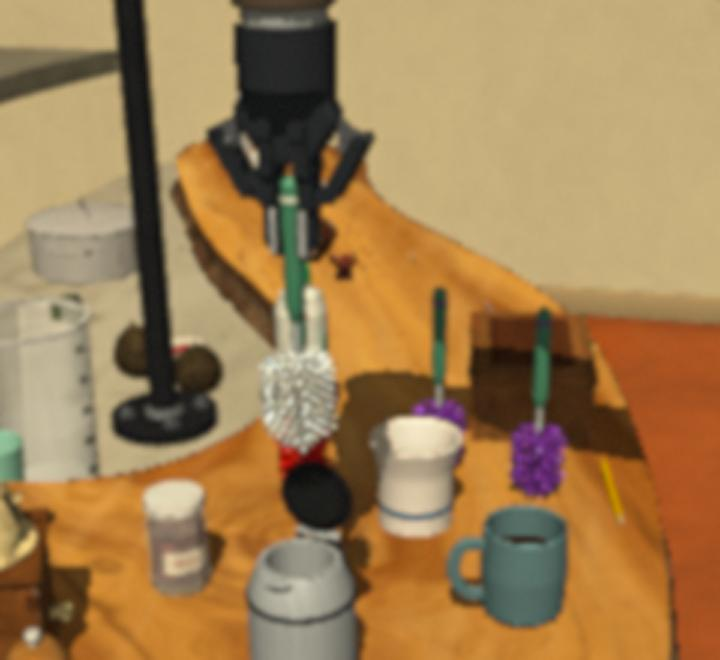

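The lid stands upright and the server stays put. The brush is vertical over the mouth, about 3 mm off in x.

```bash
python3 -m jog '[{"rotation":[0,0,0],"translation":[3,-1,-25],"grip":5},{"rotation":[0,0,0],"translation":[3,-1,-60],"grip":5},{"rotation":[0,0,0],"translation":[3,-1,-90],"grip":5},{"rotation":[0,0,0],"translation":[3,-1,-105],"grip":5},{"rotation":[0,0,0],"translation":[3,-1,-120],"grip":5},{"rotation":[0,0,0],"translation":[3,-1,-130],"grip":5}]'; python3 -m jog '[{"rotation":[0,0,0],"translation":[0,0,-10],"grip":5},{"rotation":[0,0,0],"translation":[0,0,-20],"grip":5},{"rotation":[0,0,0],"translation":[0,0,-30],"grip":5}]'; python3 -m jog '[{"rotation":[0,0,0],"translation":[0,0,-10],"grip":5},{"rotation":[0,0,0],"translation":[0,0,-20],"grip":5},{"rotation":[0,0,0],"translation":[0,0,-30],"grip":5}]'
```

```text
time: 11.7
ee_pos: [0.5338, 0.1491, 0.2625]
tcp_rot: [-180.0, 0.1, 83.5]
wrist_force: [0.2, 1.1, 3.0]
opening: 0.0154
grasp_force: 58.7
time: 12.0
ee_pos: [0.5342, 0.1501, 0.2333]
tcp_rot: [179.9, 0.0, 83.5]
wrist_force: [0.8, 3.3, 1.7]
opening: 0.0158
grasp_force: 58.9
time: 12.3
ee_pos: [0.5341, 0.1501, 0.2026]
tcp_rot: [180.0, 0.1, 83.6]
wrist_force: [1.1, 2.6, 2.1]
opening: 0.0156
grasp_force: 59.0
```

```bash
python3 -m jog '[{"rotation":[0,0,0],"translation":[0,2,-8],"grip":5},{"rotation":[0,0,0],"translation":[0,2,-16],"grip":5},{"rotation":[0,0,0],"translation":[0,2,-22],"grip":5}]'; python3 -m jog '[{"rotation":[0,0,0],"translation":[0,0,-2],"grip":5},{"rotation":[0,0,0],"translation":[0,0,-4],"grip":5}]'; python3 -m jog '[{"rotation":[0,0,0],"translation":[0,0,-2],"grip":5}]'
```

```text
time: 12.6
ee_pos: [0.5338, 0.1518, 0.1803]
tcp_rot: [-180.0, 0.1, 83.5]
wrist_force: [1.0, 0.7, 0.6]
opening: 0.0154
grasp_force: 58.9
time: 12.8
ee_pos: [0.5339, 0.1518, 0.1772]
tcp_rot: [180.0, 0.1, 83.5]
wrist_force: [1.6, 1.0, 1.1]
opening: 0.0153
grasp_force: 58.9
time: 12.9
ee_pos: [0.534, 0.1518, 0.1754]
tcp_rot: [180.0, 0.1, 83.5]
wrist_force: [1.6, 1.1, 1.5]
opening: 0.0159
grasp_force: 58.9
```

```bash
python3 -m jog '[{"rotation":[0,0,0],"translation":[0,0,-2],"grip":5}]'; python3 -m jog '[{"rotation":[0,0,0],"translation":[0,0,-1],"grip":5},{"rotation":[0,0,0],"translation":[0,0,-1],"grip":5}]'
```

```text
time: 13.0
ee_pos: [0.534, 0.1519, 0.1734]
tcp_rot: [180.0, 0.1, 83.5]
wrist_force: [0.6, 1.1, 2.4]
opening: 0.0155
grasp_force: 58.9
time: 13.2
ee_pos: [0.534, 0.1519, 0.1723]
tcp_rot: [180.0, 0.1, 83.5]
wrist_force: [1.0, 0.9, 0.7]
opening: 0.0153
grasp_force: 58.9
```

```bash
python3 -m jog '[{"rotation":[0,0,0],"translation":[0,0,8],"grip":5},{"rotation":[0,0,0],"translation":[0,0,22],"grip":5},{"rotation":[0,0,0],"translation":[0,0,36],"grip":5},{"rotation":[0,0,0],"translation":[0,0,50],"grip":5},{"rotation":[0,0,0],"translation":[0,0,64],"grip":5},{"rotation":[0,0,0],"translation":[0,0,78],"grip":5},{"rotation":[0,0,0],"translation":[0,0,90],"grip":5},{"rotation":[0,0,0],"translation":[0,0,100],"grip":5},{"rotation":[0,0,0],"translation":[0,0,100],"grip":5},{"rotation":[0,0,0],"translation":[0,0,100],"grip":5}]'
python3 - <<'E'
from h import *
np.set_printoptions(precision=4,suppress=True)
tz=readout.get_obs()["ee_pos"][2]
for c,f in(("side","side4.npz"),("side",None),("scene","scene4.npz"),("scene",None)):
    if f: z=np.load(f); im,D=z["im"],z["D"]; t=.3934
    else: im,D=imaging.camera(c); t=tz
    P=cloud(cam2world(c),D); L=im.astype(int); r=np.hypot(P[...,0]-.532,P[...,1]-.156)
    g=(D>0)&(r<.04)&(P[...,2]>t-.06)&(P[...,2]<t+.09)&(L[...,1]>L[...,0]*1.2); p=P[g]; print(c,len(p),"handle z rel TCP",np.percentile(p[:,2],[1,5,95,99])-t)
    q=P[(D>0)&(r<.075)&(P[...,2]>.03)&(P[...,2]<.09)]; print("   server med",np.median(q,0))
E
```

```text
time: 14.2
ee_pos: [0.534, 0.1518, 0.2724]
tcp_rot: [180.0, 0.1, 83.5]
wrist_force: [-0.1, -0.4, -0.9]
opening: 0.0154
grasp_force: 58.8
side 259 handle z rel TCP [-0.0483 -0.0404  0.0591  0.0634]
   server med [0.5211 0.195  0.0604]
side 219 handle z rel TCP [-0.0457 -0.0392  0.0602  0.0658]
   server med [0.5215 0.195  0.0605]
scene 132 handle z rel TCP [-0.0461 -0.0388  0.0572  0.0588]
   server med [0.5052 0.1186 0.0605]
scene 58 handle z rel TCP [-0.0383 -0.0304  0.0571  0.0596]
   server med [0.5053 0.119  0.0603]
```

No slip, and the server is unmoved. Strokes two and three come next.

```bash
python3 -m jog '[{"rotation":[0,0,0],"translation":[0,0,-12],"grip":5},{"rotation":[0,0,0],"translation":[0,0,-24],"grip":5},{"rotation":[0,0,0],"translation":[0,0,-36],"grip":5},{"rotation":[0,0,0],"translation":[0,0,-48],"grip":5},{"rotation":[0,0,0],"translation":[0,0,-60],"grip":5},{"rotation":[0,0,0],"translation":[0,0,-72],"grip":5},{"rotation":[0,0,0],"translation":[0,0,-84],"grip":5},{"rotation":[0,0,0],"translation":[0,0,-92],"grip":5},{"rotation":[0,0,0],"translation":[0,0,-97],"grip":5},{"rotation":[0,0,0],"translation":[0,0,-100],"grip":5},{"rotation":[0,0,0],"translation":[0,0,-100],"grip":5},{"rotation":[0,0,0],"translation":[0,0,-101],"grip":5},{"rotation":[0,0,0],"translation":[0,0,-101],"grip":5}]'; python3 -m jog '[{"rotation":[0,0,0],"translation":[0,0,8],"grip":5},{"rotation":[0,0,0],"translation":[0,0,22],"grip":5},{"rotation":[0,0,0],"translation":[0,0,36],"grip":5},{"rotation":[0,0,0],"translation":[0,0,50],"grip":5},{"rotation":[0,0,0],"translation":[0,0,64],"grip":5},{"rotation":[0,0,0],"translation":[0,0,78],"grip":5},{"rotation":[0,0,0],"translation":[0,0,90],"grip":5},{"rotation":[0,0,0],"translation":[0,0,101],"grip":5},{"rotation":[0,0,0],"translation":[0,0,101],"grip":5},{"rotation":[0,0,0],"translation":[0,0,101],"grip":5}]'
```

```text
time: 15.6
ee_pos: [0.534, 0.152, 0.1717]
tcp_rot: [180.0, 0.1, 83.6]
wrist_force: [0.0, 0.1, 2.5]
opening: 0.0158
grasp_force: 59.1
time: 16.6
ee_pos: [0.534, 0.1518, 0.2724]
tcp_rot: [180.0, 0.1, 83.5]
wrist_force: [0.5, 0.6, -1.0]
opening: 0.0157
grasp_force: 58.8
```

```bash
python3 -m jog '[{"rotation":[0,0,0],"translation":[0,0,-12],"grip":5},{"rotation":[0,0,0],"translation":[0,0,-24],"grip":5},{"rotation":[0,0,0],"translation":[0,0,-36],"grip":5},{"rotation":[0,0,0],"translation":[0,0,-48],"grip":5},{"rotation":[0,0,0],"translation":[0,0,-60],"grip":5},{"rotation":[0,0,0],"translation":[0,0,-72],"grip":5},{"rotation":[0,0,0],"translation":[0,0,-84],"grip":5},{"rotation":[0,0,0],"translation":[0,0,-92],"grip":5},{"rotation":[0,0,0],"translation":[0,0,-97],"grip":5},{"rotation":[0,0,0],"translation":[0,0,-100],"grip":5},{"rotation":[0,0,0],"translation":[0,0,-100],"grip":5},{"rotation":[0,0,0],"translation":[0,0,-101],"grip":5},{"rotation":[0,0,0],"translation":[0,0,-101],"grip":5},{"rotation":[0,0,0],"translation":[0,0,-101],"grip":5}]'; python3 -m jog '[{"rotation":[0,0,0],"translation":[0,0,8],"grip":5},{"rotation":[0,0,0],"translation":[0,0,25],"grip":5},{"rotation":[0,0,0],"translation":[0,0,42],"grip":5},{"rotation":[0,0,0],"translation":[0,0,60],"grip":5},{"rotation":[0,0,0],"translation":[0,0,80],"grip":5},{"rotation":[0,0,0],"translation":[0,0,100],"grip":5},{"rotation":[0,0,0],"translation":[0,0,125],"grip":5},{"rotation":[0,0,0],"translation":[0,0,160],"grip":5},{"rotation":[0,0,0],"translation":[0,0,200],"grip":5},{"rotation":[0,0,0],"translation":[0,0,225],"grip":5},{"rotation":[0,0,0],"translation":[0,0,225],"grip":5},{"rotation":[0,0,0],"translation":[0,0,225],"grip":5}]'; python3 meas.py
```

```text
time: 18.0
ee_pos: [0.534, 0.152, 0.1717]
tcp_rot: [180.0, 0.1, 83.6]
wrist_force: [0.3, 2.3, 4.1]
opening: 0.0157
grasp_force: 59.2
time: 19.2
ee_pos: [0.5343, 0.1518, 0.3962]
tcp_rot: [180.0, 0.1, 83.5]
wrist_force: [-0.4, -0.5, -0.8]
opening: 0.0157
grasp_force: 58.8
scene server body [0.5316 0.1555] 346
 bristles 449 0.2338671845959137 0.32953208583972726 [0.24   0.3244]
  z 0.24 lateral mid of silhouette 0.0011525717888467282 width 0.028361811370101696 dir [-0.8901  0.4558] 16
  z 0.26 lateral mid of silhouette -0.001073201091596341 width 0.05622773358567716 dir [-0.8901  0.4558] 88
  z 0.28 lateral mid of silhouette -0.0009746344831670674 width 0.0572778064975208 dir [-0.8901  0.4558] 89
  z 0.3 lateral mid of silhouette 0.00203184280839685 width 0.0591569139483236 dir [-0.8901  0.4558] 123
  handle lateral 140 -0.003389605507578105
side server body [0.5351 0.1539] 796
 bristles 673 0.2333682379557348 0.3290687803752818 [0.2371 0.3233]
  z 0.24 lateral mid of silhouette -0.0037160182688477147 width 0.03688405389582572 dir [0.954  0.2997] 48
  z 0.26 lateral mid of silhouette 0.003689174541088804 width 0.05868774440465799 dir [0.954  0.2997] 140
  z 0.28 lateral mid of silhouette 0.003046079030520848 width 0.05893341699710301 dir [0.954  0.2997] 142
  z 0.3 lateral mid of silhouette 0.0038922295448956135 width 0.05964990116377482 dir [0.954  0.2997] 153
  handle lateral 259 0.005335979926345433
```

Three strokes are done and the server is unmoved. Now I carry the brush back over the holder.

```bash
python3 -m jog '[{"rotation":[0,0,0],"translation":[-2,-20,0],"grip":5},{"rotation":[0,0,0],"translation":[-7,-60,0],"grip":5},{"rotation":[0,0,0],"translation":[-12,-100,0],"grip":5},{"rotation":[0,0,0],"translation":[-17,-140,0],"grip":5},{"rotation":[0,0,0],"translation":[-22,-180,0],"grip":5},{"rotation":[0,0,0],"translation":[-27,-220,0],"grip":5},{"rotation":[0,0,0],"translation":[-32,-260,0],"grip":5},{"rotation":[0,0,0],"translation":[-35,-290,-10],"grip":5},{"rotation":[0,0,0],"translation":[-37,-304,-40],"grip":5},{"rotation":[0,0,0],"translation":[-37,-304,-80],"grip":5},{"rotation":[0,0,0],"translation":[-37,-304,-100],"grip":5},{"rotation":[0,0,0],"translation":[-37,-304,-100],"grip":5},{"rotation":[0,0,0],"translation":[-37,-304,-100],"grip":5}]'
python3 - <<'E'
from h import *
np.set_printoptions(precision=4,suppress=True)
T=readout.get_obs()["ee_pos"]; c0=np.array([.497,-.15]); A=[];B=[]
for c in("scene","side"):
    cw=cam2world(c); im,D=imaging.camera(c); P=cloud(cw,D); L=im.astype(int); np.savez(c+"5.npz",im=im,D=D)
    cv2.imwrite(f"pics/{c}5.png",cv2.resize(im[120:290,230:430,::-1],None,fx=3,fy=3,interpolation=cv2.INTER_CUBIC))
    d=c0-cw[0][:2,3]; d/=np.linalg.norm(d); n=np.array([-d[1],d[0]]); r=np.hypot(P[...,0]-.497,P[...,1]+.15)
    w=(D>0)&(r<.065)&(L.min(2)>70)&(L.max(2)-L.min(2)<60)
    for nm,lo,hi in(("holder body",.02,.06),("holder rim",.09,.1),("brush low",.14,.16),("brush hi",.17,.2)):
        p=P[w&(P[...,2]>lo)&(P[...,2]<hi)]; t=(p[:,:2]-c0)@n
        if len(t): print(c,nm,len(t),np.percentile(t,[2,98]),"mid",np.percentile(t,[2,98]).mean(),n)
E
```

```text
time: 20.6
ee_pos: [0.4964, -0.1519, 0.2963]
tcp_rot: [-180.0, 0.1, 83.6]
wrist_force: [0.0, -0.2, 0.0]
opening: 0.0155
grasp_force: 58.8
scene holder body 490 [-0.0341  0.0363] mid 0.0011000819726900632 [-0.8011  0.5985]
scene holder rim 164 [-0.0459  0.0478] mid 0.0009570601128239299 [-0.8011  0.5985]
scene brush low 82 [-0.0253  0.0307] mid 0.0027204197830188407 [-0.8011  0.5985]
scene brush hi 223 [-0.0263  0.0311] mid 0.0024022092858731834 [-0.8011  0.5985]
side holder body 267 [-0.0373  0.0371] mid -9.200361173829913e-05 [0.9791 0.2033]
side holder rim 158 [-0.0434  0.0434] mid -4.0983520519913275e-05 [0.9791 0.2033]
side brush low 74 [-0.0263  0.0257] mid -0.0003123230765933564 [0.9791 0.2033]
side brush hi 152 [-0.029  0.027] mid -0.0009603661412154324 [0.9791 0.2033]
```

The brush is centred over the holder to within about 2 mm, so I lower it.

```bash
python3 -m jog '[{"rotation":[0,0,0],"translation":[0,0,-20],"grip":5},{"rotation":[0,0,0],"translation":[0,0,-40],"grip":5},{"rotation":[0,0,0],"translation":[0,0,-60],"grip":5},{"rotation":[0,0,0],"translation":[0,0,-80],"grip":5},{"rotation":[0,0,0],"translation":[0,0,-100],"grip":5},{"rotation":[0,0,0],"translation":[0,0,-112],"grip":5},{"rotation":[0,0,0],"translation":[0,0,-120],"grip":5},{"rotation":[0,0,0],"translation":[0,0,-124],"grip":5},{"rotation":[0,0,0],"translation":[0,0,-124],"grip":5}]'; python3 -m jog '[{"rotation":[0,0,0],"translation":[0,0,-1],"grip":5},{"rotation":[0,0,0],"translation":[0,0,-1],"grip":5}]'
```

```text
time: 21.6
ee_pos: [0.4971, -0.1521, 0.1726]
tcp_rot: [180.0, 0.1, 83.6]
wrist_force: [-0.5, -0.6, -0.4]
opening: 0.0156
grasp_force: 58.8
time: 21.8
ee_pos: [0.4972, -0.1522, 0.1719]
tcp_rot: [179.9, 0.1, 83.5]
wrist_force: [-0.1, 0.7, -0.8]
opening: 0.0154
grasp_force: 58.8
```

```bash
python3 -m jog '[{"rotation":[0,0,0],"translation":[0,0,-1],"grip":5},{"rotation":[0,0,0],"translation":[0,0,-1],"grip":5}]'; python3 -m jog '[{"rotation":[0,0,0],"translation":[0,0,0],"grip":19},{"rotation":[0,0,0],"translation":[0,0,0],"grip":22},{"rotation":[0,0,0],"translation":[0,0,0],"grip":26},{"rotation":[0,0,0],"translation":[0,0,0],"grip":40},{"rotation":[0,0,0],"translation":[0,0,0],"grip":60},{"rotation":[0,0,0],"translation":[0,0,0],"grip":60},{"rotation":[0,0,0],"translation":[0,0,0],"grip":60},{"rotation":[0,0,0],"translation":[0,0,20],"grip":60},{"rotation":[0,0,0],"translation":[0,0,50],"grip":60},{"rotation":[0,0,0],"translation":[0,0,90],"grip":60},{"rotation":[0,0,0],"translation":[0,20,125],"grip":60},{"rotation":[0,0,0],"translation":[0,52,142],"grip":60},{"rotation":[0,0,0],"translation":[0,52,142],"grip":60},{"rotation":[0,0,0],"translation":[0,52,142],"grip":60},{"rotation":[0,0,0],"translation":[0,52,142],"grip":60}]'; python3 look.py wrist6 brush_grip holder; python3 fitb.py wrist6
python3 - <<'E'
from h import *
np.set_printoptions(precision=4,suppress=True)
im,D=imaging.camera("scene"); cv2.imwrite("pics/scene6.png",cv2.resize(im[110:310,220:460,::-1],None,fx=3,fy=3,interpolation=cv2.INTER_CUBIC))
P=cloud(cam2world("side"),imaging.camera("side")[1])
p=P[(np.hypot(P[...,0]-.527,P[...,1]-.117)<.05)&(P[...,2]>.142)&(P[...,2]<.21)&(P[...,1]>.085)]
for a in(.155,.165,.175,.185,.195): k=p[abs(p[:,2]-a)<.005]; print(a,len(k),np.median(k[:,1]) if len(k) else 0)
E
```

```text
time: 22.0
ee_pos: [0.4971, -0.1521, 0.1705]
tcp_rot: [180.0, 0.1, 83.5]
wrist_force: [-0.2, 0.4, 0.1]
opening: 0.0154
grasp_force: 58.8
time: 23.5
ee_pos: [0.4968, -0.1004, 0.3114]
tcp_rot: [-179.9, 0.1, 83.5]
wrist_force: [0.6, -0.5, 0.0]
opening: 0.06
grasp_force: 0.0
brush_grip [333.5 239.3] 0.84 [ 0.4985 -0.1438  0.1936]
brush_grip [477.8 266.6] 0.77 [ 0.6323 -0.1915  0.1832]
brush_grip [344.7 346.2] 0.76 [ 0.5028 -0.0901  0.39  ]
holder [331.2 191.8] 0.96 [ 0.4998 -0.1292  0.0763]
handle pts 740 top z 0.2324322267366152
axis at .18: [ 0.4973 -0.1522] slope [ 0.005  -0.0239] at .008 0.49645092864700596 -0.14809540355466047
rim 897 0.09966489417066166 [ 0.4971 -0.1501] [ 0.4971 -0.1502  0.0469]
0.155 75 0.12407947090713378
0.165 78 0.12418540965486224
0.175 82 0.12423623021075314
0.185 85 0.12314354743338418
0.195 49 0.12025859256200022
```

View pics/wrist6.png

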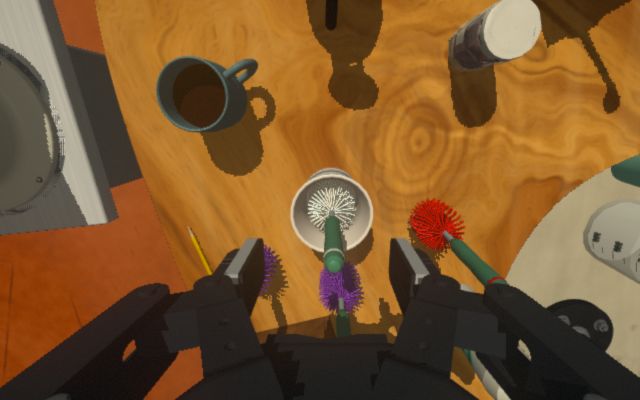

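The brush stands upright in its holder (top at 0.232, tip on the floor at 0.008), with the handle at (333,240) and the rim centre at (332,213). The holder is unmoved, the lid is vertical and the gripper is clear, so I'm handing in.

```bash
python3 -c "
from workcell import bot
print(bot.job_done())"
```

```text
the job is handed in; nothing more can be done
None
```

I opened the lid to its stop, scrubbed the server with three full strokes, stood the brush back in its holder and handed the job in at about 24 s. The server and holder measured unmoved and nothing touched the mug, jar or soap bottle, but the interface returned no verdict.

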